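# Put the mixed-up cups back on their own saucers

### The arm

A 6-joint arm with a two-finger parallel gripper is mounted at the origin on the work surface. World frame = base frame: x ahead of the robot, y to its left, z up, the work surface at z = 0. Lengths are in mm, angles in degrees, forces in N, time in s.
With the tool pointing down it reaches from about 300 to 850 mm from the base axis. Payload 4.2 kg.
Tool frame: the origin (TCP) lies midway between the tips of the shut fingers; the grasp point (between the pads) lies 19 mm behind it (env.grasp_offset is the distance from the TCP to the grasp point, in mm); z points along the fingers, y is the line along which they close (so a half turn about z gives the same grasp; the last joint's range is limited). The gripper opens to 91 mm and grips with 3 to 60 N. Pads are 32 mm wide; open, the fingers measure 118 mm over their backs; the gripper's body (76 mm by 178 mm) begins 60 mm behind the grasp point.
Start: joints at [-69.099, 18.312, 89.639, -0, 72.044, -1.146], TCP at [215.844, -532.968, 213.976] pointing down, gripper open.
Joint ranges: [-177.97, 177.97], [-48.28, 115.42], [12.27, 149.76], [-77.06, 257.06], [2.81, 150.46], [-146.56, 146.56]. Speed limits (degrees/s): [147.25, 147.25, 180, 180, 180, 180].

### API

Orientations are given as [roll, pitch, yaw] about the fixed x, y, z axes, in that order (R = Rz(yaw) Ry(pitch) Rx(roll)).
In Python, from workcell import env, optics gives the robot as it stands. The module is installed in compiled form; this text tells all that it offers.
- The arm moves only by the tool send_rows, never from a script. Its argument "targets" is a list that holds one entry, the list of rows, each a list of 7 numbers: the turn, a rotation vector about the world's x, y, z scaled (see below), then the shift along the world's x, y, z scaled (see below), then the closure, from -1 (fully open) to 1 (shut). In form: [[[rx, ry, rz, x, y, z, gripper], ...]]. A call has 1 to 12 rows; each row shifts and turns the commanded pose from where the row before left it; what a row does not reach is not made up. The controller multiplies each number of a shift by 0.2 m and each number of a turn by pi/2 rad. A row lasts 1/10 s, in which the tool goes at most 50 mm and 8.59 degrees, less where a joint would pass 70% of its speed; a pose out of reach is approached as far as the arm can. A call with a number of a shift or a turn outside -1 to 1 is refused whole. A call with a gripper value outside its range is refused whole. The fingers move at their own pace and stop on an object; "grip_force" is the grip in N (left out, the last holds). Time passes only in rows, so rows that do not move let the fingers close. It gives the time, the measured TCP pose, the force, the opening and the grip force at its end, in the units of the state.
- env.state(): the state, without advancing time (a new reading comes with each control period).
- optics.grab_frame(name): name is "scene" or "top" or "wrist"; returns (picture, depth): 384x512x3 uint8, red, green, blue; 384x512 float32, mm along the optical axis (not along the pixel's ray), 0 where there is no reading.
- optics.camera_info(name): a dict with "camera_matrix" (3x3 intrinsics, pixels), "k1" (the pictures are not rectified: a ray, as slopes to the right and down, at radius r is drawn at 1 + k1 r^2 times it, then the intrinsics apply), "R" (3x3) and "t" (3): a world point X has camera coordinates R X + t; the wrist camera has in their place "mount" (4x4, takes a point from camera to tool coordinates, whose origin is the TCP and whose axes are the flange's). Camera axes: x right, y down, z forward; pixel columns grow to the right and rows downward; lengths in mm; the calibration is good to about 2 mm. A picture is of the moment at which its call begins: read the wrist's pose just before it. camera_info takes no time and is no camera call.
- env.job_done(): hands the job in; it is judged then, once.
Trained networks look in the newest picture that a camera, given by its name, has taken for a name from the list of things; names that differ only in an ending like _2 or _b are one class to them, and where a whole thing is asked for, a point or a joint stands for the part that bears it (a point fixed in the world has none). Each returns a list of dicts, best first, with "conf" (0 to 1); they miss things now and then, are a little off and sometimes report something else, mostly with a low value. They report only what shows in the picture. A call takes as long as a camera call.
- optics.silhouettes(camera, name): "mask" (384x512 bool, what is visible of it) and "at" ([column, row] in pixels, amid what is visible of it).
- optics.place_of(camera, name): "at" ([column, row] in pixels: a listed point, or the origin of a listed thing).
The state is a dict: "time_s": time; "qpos": joint angles; "qvel": joint speeds; "effort": joint torques, N m; "ee_pos": TCP position; "ee_rot": TCP orientation; "force": force on the tool from outside, world axes, zero at the start; "torque": the same for the moment, N m; "gripper_width": finger opening in mm; "gripper_force": force on a finger pad.
Only numpy, scipy, OpenCV 4.12 (cv2) and the standard library are available. Lean on these libraries where they do the work, as an engineer would, in place of code of your own. Each camera call takes 0.05 s, during which the arm holds its last target. There are 200 camera calls.

### The job

The four handmade cups have been put back on the wrong saucers: move them so that each stands upright in the middle of its own saucer, the square cup on the square saucer, the six-sided cup on the six-sided one, the large round cup on the large round one and the small round cup on the small round one. The empty plaster bat is free for parking a cup on the way. Set the cups down gently without dropping or tipping them, and leave the saucers and the glaze jar where they stand.

Things in the scene. Friction and masses are not known exactly. Their poses are not given: they have to be found in the camera images.
- cup_large: The large round cup, with a loop handle: 68 mm across, 80 mm high, about 0.22 kg. Off-white fired clay, loose, open at the top, wall 4.5 mm. Origin: centre of its underside, z up the cup's axis. The sides are upright from 30 mm above the underside to the rim and narrow below that to a foot 42 mm across. The handle is a 7 mm thick loop on the cup's +y side, reaching to 62 mm from the axis, between 30 and 73 mm above the underside.
- cup_small: The small round cup, with a small loop handle: 50 mm across, 58 mm high, about 0.1 kg. Off-white fired clay, loose, open at the top, wall 4.5 mm. Origin: centre of its underside, z up the cup's axis. The sides are upright from 30 mm above the underside to the rim and narrow below that to a foot 31 mm across. The handle is a 7 mm thick loop on the cup's +y side, reaching to 49 mm from the axis, between 20 and 54 mm above the underside.
- cup_square: The square cup, no handle: 58 mm from face to face (82 mm over the corners), 72 mm high, about 0.2 kg; its faces look along its own +x, -x, +y and -y. Off-white fired clay, loose, open at the top, wall 4.5 mm. Origin: centre of its underside, z up the cup's axis. The sides are upright from 30 mm above the underside to the rim and narrow below that to a foot 36 mm across.
- cup_hex: The six-sided cup, no handle: 60 mm from face to opposite face (69 mm over the corners), 76 mm high, about 0.19 kg; one pair of opposite faces looks along its own +x and -x, the other pairs are turned by 60 and 120 degrees. Off-white fired clay, loose, open at the top, wall 4.5 mm. Origin: centre of its underside, z up the cup's axis. The sides are upright from 30 mm above the underside to the rim and narrow below that to a foot 37 mm across.
- saucer_large: The large round saucer, 140 mm across, flat middle 100 mm across; the large round cup's own. Dark brown stoneware, loose, about 0.25 kg (small one 0.15 kg). Flat middle 6 mm above the table on which a cup stands, then a rim sloping up to a lip 14 to 15 mm above the table. Origin: centre of its underside, z up.
- saucer_small: The small round saucer, 106 mm across, flat middle 66 mm across; the small round cup's own. Dark brown stoneware, loose, about 0.25 kg (small one 0.15 kg). Flat middle 6 mm above the table on which a cup stands, then a rim sloping up to a lip 14 to 15 mm above the table. Origin: centre of its underside, z up.
- saucer_square: The square saucer, 120 mm from side to side (sides look along its own x and y), flat middle 80 mm; the square cup's own. Dark brown stoneware, loose, about 0.25 kg (small one 0.15 kg). Flat middle 6 mm above the table on which a cup stands, then a rim sloping up to a lip 14 to 15 mm above the table. Origin: centre of its underside, z up.
- saucer_hex: The six-sided saucer, 124 mm from side to opposite side (one pair of sides looks along its own +x and -x), flat middle 84 mm; the six-sided cup's own. Dark brown stoneware, loose, about 0.25 kg (small one 0.15 kg). Flat middle 6 mm above the table on which a cup stands, then a rim sloping up to a lip 14 to 15 mm above the table. Origin: centre of its underside, z up.
- bat: The free spot: a bare round bat of white plaster, 140 mm across and 16 mm thick, flat on top, fixed to the table, empty at the start. Origin: centre of its underside, so its top is 16 mm above the origin.
- glaze_jar: A closed glass jar of blue-grey glaze with a black lid, 55 mm across and 70 mm high, 0.16 kg, loose, standing among the saucers; to be left alone. Origin: centre of its underside.

How it is judged (in metres and radians):
At the end, for the whole second after the job is handed in: Each cup stands upright (within 0.1 rad) and at rest on its own saucer, its axis within 12 mm of the saucer's centre and its underside on the saucer's flat middle (2 to 10 mm above the saucer's underside) (horizontal distance between cup_large and saucer_large below 0.012 m and z of cup_large in the frame of saucer_large between 0.002 and 0.01 m and angle between each of cup_large, cup_small, cup_square, cup_hex's own z axis and vertical below 0.1 rad and linear speed of each of cup_large, cup_small, cup_square, cup_hex below 0.02 m/s and horizontal distance between cup_small and saucer_small below 0.012 m and z of cup_small in the frame of saucer_small between 0.002 and 0.01 m and horizontal distance between cup_square and saucer_square below 0.012 m and z of cup_square in the frame of saucer_square between 0.002 and 0.01 m and horizontal distance between cup_hex and saucer_hex below 0.012 m and z of cup_hex in the frame of saucer_hex between 0.002 and 0.01 m); the robot touches nothing.
It fails at once if a cup is tipped over (leans more than 30 degrees) (angle between any of cup_large, cup_small, cup_square, cup_hex's own z axis and vertical above 0.52 rad).
It fails at once if a cup is dropped (falls freely from more than about 2 cm: faster than 0.6 m/s while the fingers do not touch it) ((linear speed of cup_large above 0.6 m/s and contact force between the fingers and cup_large below 0.01 N) or (linear speed of cup_small above 0.6 m/s and contact force between the fingers and cup_small below 0.01 N) or (linear speed of cup_square above 0.6 m/s and contact force between the fingers and cup_square below 0.01 N) or (linear speed of cup_hex above 0.6 m/s and contact force between the fingers and cup_hex below 0.01 N)).
It fails at once if a saucer is shifted by more than 20 mm from where it stood (distance of any of saucer_large, saucer_small, saucer_square, saucer_hex from where it was at the start of the episode above 0.02 m).
It fails at once if the glaze jar is shifted by more than 20 mm or knocked over (distance of glaze_jar from where it was at the start of the episode above 0.02 m or angle between glaze_jar's own z axis and vertical above 0.4 rad).
It also fails if it takes over 136 s, if anything falls off the work surface, if the arm or the gripper's body presses on something with over 40 N, if the wrist force passes 120 N, or if a joint passes its speed limit or range.

## Working session

There is one attempt and no reset: what is moved stays moved. The work goes in short steps, Python scripts to look and compute and a tool call to move; the robot and the scene stay as the last step left them, time stands still between calls to the robot, and variables do not carry over. Pictures are saved under pics/ and viewed, at most 14 in all, crops included, and the job is handed in when it is done.

Besides the shell and the picture viewer there is one more tool, called after ">>>" by a JSON object that holds its "name" and its "arguments". send_rows: Moves the arm, as the interface text tells. Its arguments: {"type":"object","properties":{"targets":{"type":"array"},"grip_force":{"type":"number"}},"required":["targets"]}

```bash
mkdir -p pics
cat > h.py <<'E'
import numpy as np, cv2
from workcell import env, optics
from scipy.spatial.transform import Rotation as Ro
def cam(n):
    i=optics.camera_info(n); K=np.array(i["camera_matrix"],float); k1=i["k1"]
    if "R" in i: return K,k1,np.array(i["R"]),np.array(i["t"])
    s=env.state(); M=np.array(i["mount"]); Rt=Ro.from_euler('xyz',s["ee_rot"],degrees=True).as_matrix()
    Rc=Rt@M[:3,:3]; p=Rt@M[:3,3]+np.array(s["ee_pos"])
    return K,k1,Rc.T,-Rc.T@p
def rays(n,uv):
    K,k1,R,t=cam(n); uv=np.asarray(uv,float).reshape(-1,1,2)
    x=cv2.undistortPoints(uv,K,np.array([k1,0,0,0.]),None,None).reshape(-1,2)
    return np.c_[x,np.ones(len(x))],R,t
def toworld(n,uv,d):
    r,R,t=rays(n,uv); return (r*np.asarray(d).reshape(-1,1)-t)@R
def onplane(n,uv,z):
    r,R,t=rays(n,uv); c=-R.T@t; D=r@R; s=(z-c[2])/D[:,2]; return c+D*s[:,None]
def save(n,p,im): cv2.imwrite(f"pics/{n}.png",cv2.cvtColor(im,cv2.COLOR_RGB2BGR))
CUPS={"cup_large":80,"cup_small":58,"cup_square":72,"cup_hex":76}
SAU=["saucer_large","saucer_small","saucer_square","saucer_hex","bat","glaze_jar"]
E
python3 - <<'E'
from h import *
im,d=optics.grab_frame("top"); save("top0","",im); np.save("d0.npy",d)
ms={}
for n in list(CUPS)+SAU:
    for r in optics.silhouettes("top",n)[:2]:
        m=r["mask"]&(d>0); vu=np.argwhere(m)
        if len(vu)<20: continue
        P=toworld("top",vu[:,::-1],d[m]); zt=np.percentile(P[:,2],95)
        Q=P[P[:,2]>zt-5] if n in CUPS else P
        rc=cv2.minAreaRect(Q[:,:2].astype(np.float32)); ms[n]=1
        print(n,round(r["conf"],2),np.round(r["at"]),"zt",round(zt),"rect",np.round(rc[0]),np.round(rc[1]),round(rc[2]),"mean",np.round(P[:,:2].mean(0)),len(vu))
s=env.state(); print(s["ee_pos"],s["ee_rot"],s["gripper_width"],s["time_s"])
E
```

```text
cup_large 0.77 [303. 142.] zt 86 rect [ 641. -149.] [67. 67.] 18 mean [ 646. -152.] 906
cup_small 0.95 [255. 231.] zt 64 rect [456. -10.] [54. 50.] 59 mean [457. -10.] 475
cup_small 0.48 [178. 184.] zt 15 rect [609. 156.] [ 89. 102.] 22 mean [603. 153.] 658
cup_square 0.56 [168. 167.] zt 78 rect [618. 160.] [61. 59.] 16 mean [620. 162.] 853
cup_hex 0.7 [105. 244.] zt 83 rect [473. 325.] [67. 58.] 57 mean [475. 330.] 806
saucer_large 0.82 [119. 249.] zt 15 rect [474. 325.] [136. 134.] 83 mean [470. 319.] 1841
saucer_small 0.74 [179. 184.] zt 16 rect [610. 155.] [ 90. 104.] 24 mean [603. 152.] 711
saucer_square 0.94 [303. 160.] zt 15 rect [ 642. -156.] [126. 127.] 20 mean [ 626. -152.] 1506
saucer_hex 0.96 [258. 240.] zt 15 rect [452. -12.] [136. 123.] 40 mean [450. -12.] 2053
saucer_hex 0.17 [254. 232.] zt 64 rect [448.  -5.] [47. 65.] 31 mean [455. -10.] 444
bat 0.6 [394. 207.] zt 18 rect [ 464. -339.] [134. 139.] 9 mean [ 463. -338.] 2679
glaze_jar 0.8 [244. 160.] zt 72 rect [613.  -8.] [49. 52.] 79 mean [608.  -8.] 521
[ 215.82646751 -532.97279199  213.9615331 ] [1.79994920e+02 7.54715289e-04 2.20458827e+01] 91.23584388542334 0.55
```

View pics/top0.png

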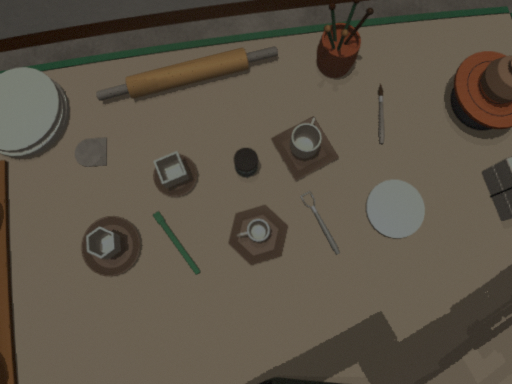

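The top view shows the large cup on the square saucer (303,142), the small cup on the six-sided saucer (258,232), the square cup on the small saucer (172,168), the six-sided cup on the large saucer (105,244), the bat empty at (395,208) and the jar at (246,162). I'll refine the centres and the handle and face directions.

Run:
```python
from h import *
im,d=optics.grab_frame("top")
vu=np.argwhere(d>0); P=toworld("top",vu[:,::-1],d[d>0])
A={"cup_large":(641,-149,80),"cup_small":(456,-10,58),"cup_square":(618,160,72),"cup_hex":(473,325,76)}
for n,(x,y,h) in A.items():
    m=(np.hypot(P[:,0]-x,P[:,1]-y)<48)&(P[:,2]>h+6-7)&(P[:,2]<h+15)
    Q=P[m][:,:2].astype(np.float32)
    c=cv2.minEnclosingCircle(Q); rc=cv2.minAreaRect(Q)
    # polygon fold phase of outer radius
    hand=(np.hypot(P[:,0]-c[0][0],P[:,1]-c[0][1])>A[n][2]*0+ (37 if n=="cup_large" else 28))&(np.hypot(P[:,0]-c[0][0],P[:,1]-c[0][1])<65)&(P[:,2]>28)
    hv=P[hand][:,:2].mean(0)-c[0] if hand.any() else [0,0]
    print(n,"circ",np.round(c[0],1),round(c[1],1),"rect",np.round(rc[0],1),np.round(rc[1],1),round(rc[2]),"hand",hand.sum(),np.round(np.degrees(np.arctan2(hv[1],hv[0]))),
     "place",[(np.round(onplane("top",r["at"],6)[0][:2]),round(r["conf"],2)) for r in optics.place_of("top",n)[:1]])
B={"saucer_large":(474,325),"saucer_small":(610,155),"saucer_square":(642,-156),"saucer_hex":(452,-12),"bat":(464,-338)}
for n,(x,y) in B.items():
    m=(np.hypot(P[:,0]-x,P[:,1]-y)<90)&(P[:,2]>(8))&(P[:,2]<22)
    Q=P[m][:,:2].astype(np.float32)
    c=cv2.minEnclosingCircle(Q); rc=cv2.minAreaRect(Q)
    print(n,"circ",np.round(c[0],1),round(c[1],1),"rect",np.round(rc[0],1),np.round(rc[1],1),round(rc[2]),
     "place",[(np.round(onplane("top",r["at"],0)[0][:2]),round(r["conf"],2)) for r in optics.place_of("top",n)[:1]])
i=0
T=[]
for (u,v) in [(305,142),(258,232),(172,170),(104,244)]:
    T.append(cv2.resize(im[v-35:v+35,u-35:u+35],(290,290),interpolation=cv2.INTER_CUBIC))
save("crop","",np.clip(1.6*np.vstack([np.hstack(T[:2]),np.hstack(T[2:])]),0,255).astype(np.uint8))
```

```text
cup_large circ [ 645.2 -154.1] 40.4 rect [ 640.8 -150.4] [67.3 68.3] 14 hand 201 138.0 place [(array([ 630., -146.]), 0.62)]
cup_small circ [455.4  -4.5] 32.7 rect [451.2  -9.5] [48.1 57.6] 40 hand 76 -112.0 place [(array([458., -16.]), 0.78)]
cup_square circ [617.3 159.6] 40.7 rect [617.6 159.7] [60.  58.6] 15 hand 400 -171.0 place [(array([621., 163.]), 0.62)]
cup_hex circ [473.7 326.3] 34.6 rect [473.5 326.9] [62.4 65.2] 88 hand 353 -118.0 place [(array([472., 320.]), 0.9)]
saucer_large circ [472.5 324.9] 69.8 rect [473.  324.8] [135.8 135.8] 83 place [(array([476., 320.]), 0.97)]
saucer_small circ [616.4 158.5] 52.5 rect [610.8 156.3] [ 93. 104.] 22 place [(array([609., 165.]), 0.84)]
saucer_square circ [ 639.6 -153.4] 84.0 rect [ 639.4 -153.8] [121.7 121.7] 20 place [(array([ 638., -156.]), 0.89)]
saucer_hex circ [450.4 -13.3] 70.0 rect [450.9 -13.2] [138.9 122.8] 38 place [(array([453., -21.]), 0.92)]
bat circ [ 463.7 -339.7] 70.8 rect [ 463.4 -339.4] [139.3 135.7] 82 place [(array([ 466., -333.]), 0.63)]
```

View pics/crop.png

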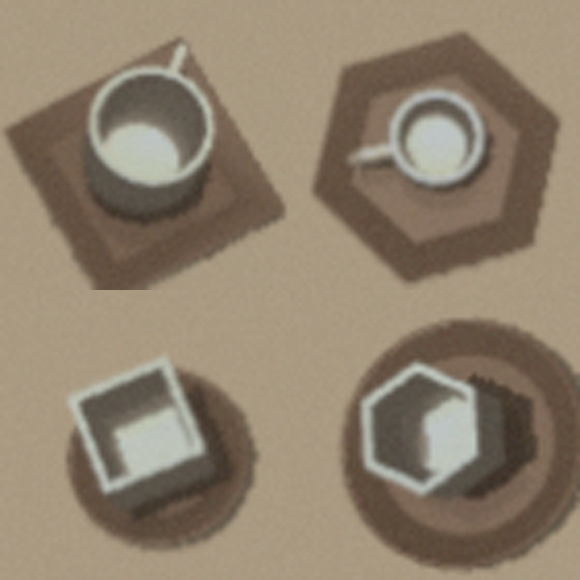

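The crops show the large cup's handle toward world about -30°, the small cup's toward about 96°, the square's faces at about 16°, and the six-sided cup's at about 27/87/147°. I'm moving above the large cup.

>>> {"name": "send_rows", "arguments": {"targets": [[[0,0,-0.0482,0.177,0.16,-0.006,-1],[0,0,-0.0482,0.177,0.16,-0.006,-1],[0,0,-0.0482,0.177,0.16,-0.006,-1],[0,0,-0.0482,0.177,0.16,-0.006,-1],[0,0,-0.0482,0.177,0.16,-0.006,-1],[0,0,-0.0482,0.177,0.16,-0.006,-1],[0,0,-0.0482,0.177,0.16,-0.006,-1],[0,0,-0.0482,0.177,0.16,-0.006,-1],[0,0,-0.0482,0.177,0.16,-0.006,-1],[0,0,-0.0482,0.177,0.16,-0.006,-1],[0,0,-0.0482,0.177,0.16,-0.006,-1],[0,0,-0.0482,0.177,0.16,-0.006,-1]]], "grip_force": 20}}

```text
time_s: 2.25
ee_pos: [641.9, -147.4, 199.6]
ee_rot: [180.0, -0.0, -30.2]
force: [0.5, -1.0, -0.1]
gripper_width: 91.2
gripper_force: 0.0
```

```bash
cat > w.py <<'E'
import sys
from h import *
# usage: name cup h x y
n,cup,h,x,y=sys.argv[1],sys.argv[2],float(sys.argv[3]),float(sys.argv[4]),float(sys.argv[5])
s=env.state(); K,k1,R,t=cam("wrist"); im,d=optics.grab_frame("wrist"); save(n,"",im)
print(np.round(s["ee_pos"],1),np.round(s["ee_rot"],1),s["gripper_width"],s["time_s"])
m=d>0; vu=np.argwhere(m); P=toworld("wrist",vu[:,::-1],d[m])
r=np.hypot(P[:,0]-x,P[:,1]-y)
Q=P[(r<46)&(abs(P[:,2]-h)<5)]
if len(Q)>10:
    Q=Q[:,:2].astype(np.float32); rc=cv2.minAreaRect(Q); print("cup rim rect",np.round(rc[0],1),np.round(rc[1],1),round(rc[2]),len(Q),"circ",np.round(cv2.minEnclosingCircle(Q),1) if 0 else cv2.minEnclosingCircle(Q))
Q=P[(r<95)&(P[:,2]>9)&(P[:,2]<19)]
if len(Q)>10:
    Q=Q[:,:2].astype(np.float32); rc=cv2.minAreaRect(Q); print("saucer rect",np.round(rc[0],1),np.round(rc[1],1),round(rc[2]),len(Q),"circ",cv2.minEnclosingCircle(Q))
E
python3 w.py w1 cup_large 86 641 -150
```

```text
[ 641.9 -147.4  199.6] [180.   -0.  -30.2] 91.17433058047754 2.25
cup rim rect [ 648.1 -145.2] [66.  66.9] 59 741 circ ((647.9703979492188, -144.98843383789062), 33.89780044555664)
saucer rect [ 645.4 -148.3] [120.8 120.3] 20 3258 circ ((646.16455078125, -148.4955596923828), 83.62661743164062)
```

View pics/w1.png

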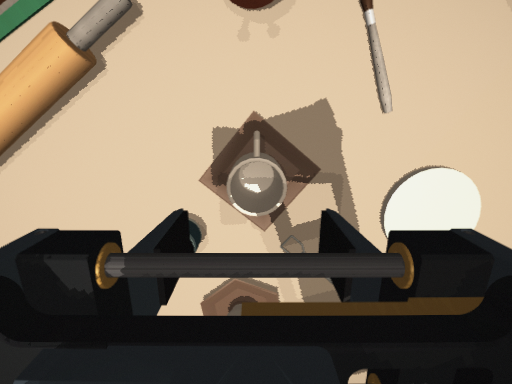

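The wrist view shows the cup on the middle column (256,185) with its handle straight up, so the grasp yaw is right. I'll descend partway and check again once settled.

>>> {"name": "send_rows", "arguments": {"targets": [[[0,0,0,0.015,0,-0.13,-1],[0,0,0,0,0,-0.13,-1],[0,0,0,0,0,-0.1,-1],[0,0,0,0,0,0,-1],[0,0,0,0,0,0,-1]]]}}

```text
time_s: 2.8
ee_pos: [643.8, -149.2, 127.9]
ee_rot: [180.0, -0.0, -30.0]
force: [0.8, -0.5, 0.9]
gripper_width: 91.5
gripper_force: 0.0
```

```bash
python3 w.py w2 cup_large 86 645 -147;  python3 - <<'E'
from h import *
im,d=optics.grab_frame("top")
P=toworld("top",np.argwhere(d>0)[:,::-1],d[d>0])
m=(np.hypot(P[:,0]-643,P[:,1]+148)<36)&(abs(P[:,2]-86)<4);print(m.sum(),P[m].mean(0))
E
```

```text
[ 643.8 -149.2  127.9] [180.  -0. -30.] 91.52694181506317 2.8
cup rim rect [ 642.6 -151.3] [67.1 67. ] 12 1366 circ ((642.417724609375, -151.12997436523438), 34.000099182128906)
saucer rect [ 639.8 -155. ] [120.7 120.2] 20 4360 circ ((640.336181640625, -155.321533203125), 84.41913604736328)
0 [nan nan nan]<stdin>:4: RuntimeWarning: Mean of empty slice.
  ret = um.true_divide(
```

View pics/w2.png

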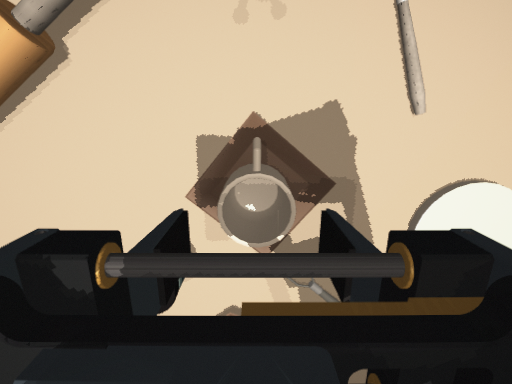

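Settled, the wrist puts the cup at (642,-151) and the square saucer at (640,-155), in agreement with the top camera. Now the grasp and lift.

>>> {"name": "send_rows", "arguments": {"targets": [[[0,0,0,-0.008,-0.01,-0.14,-1],[0,0,0,0,0,-0.14,-1],[0,0,0,0,0,-0.1,-1],[0,0,0,0,0,-0.05,-1],[0,0,0,0,0,0,-1],[0,0,0,0,0,0,1],[0,0,0,0,0,0,1],[0,0,0,0,0,0,1],[0,0,0,0,0,0,1],[0,0,0,0,0,0,1],[0,0,0,0,0,0,1]]], "grip_force": 20}}

```text
time_s: 4.0
ee_pos: [642.8, -151.1, 42.8]
ee_rot: [-180.0, -0.1, -30.0]
force: [0.2, -0.2, 5.5]
gripper_width: 67.4
gripper_force: 20.0
```

>>> {"name": "send_rows", "arguments": {"targets": [[[0,0,0,0,0,0.05,1],[0,0,0,0,0,0.15,1],[0,0,0,0,0,0.2,1],[0,0,0,0,0,0.2,1],[0,0,0,-0.063,-0.066,0,1],[0,0,0,-0.116,-0.122,0,1],[0,0,0,-0.143,-0.15,0,1],[0,0,0,-0.143,-0.15,0,1],[0,0,0,-0.143,-0.15,0,1],[0,0,0,-0.143,-0.15,0,1],[0,0,0,-0.09,-0.094,0,1],[0,0,0,-0.054,-0.058,0,1]]]}}

```text
time_s: 5.2
ee_pos: [460.1, -340.0, 160.4]
ee_rot: [180.0, 0.2, -30.1]
force: [0.1, -0.2, -3.5]
gripper_width: 67.4
gripper_force: 20.0
```

>>> {"name": "send_rows", "arguments": {"targets": [[[0,0,0,0,0,-0.12,1],[0,0,0,0,0,-0.14,1],[0,0,0,0,0,-0.13,1],[0,0,0,0,0,-0.1,1],[0,0,0,0,0,-0.04,1],[0,0,0,0,0,-0.015,1],[0,0,0,0,0,0,1],[0,0,0,0,0,0,1]]]}}

```text
time_s: 6.0
ee_pos: [463.6, -339.1, 53.0]
ee_rot: [180.0, -0.1, -30.0]
force: [0.4, -0.5, -2.2]
gripper_width: 68.2
gripper_force: 20.0
```

>>> {"name": "send_rows", "arguments": {"targets": [[[0,0,0,0,0,-0.005,1],[0,0,0,0,0,-0.005,1],[0,0,0,0,0,0,1]]]}}

```text
time_s: 6.3
ee_pos: [463.7, -339.3, 52.4]
ee_rot: [180.0, -0.1, -30.0]
force: [-2.8, 1.4, 7.3]
gripper_width: 68.1
gripper_force: 20.0
```

>>> {"name": "send_rows", "arguments": {"targets": [[[0,0,0,0,0,0,-1],[0,0,0,0,0,0,-1],[0,0,0,0,0,0,-1],[0,0,0,0,0,0,-1],[0,0,0,0,0,0.1,-1],[0,0,0,0,0,0.2,-1],[0,0,0,0,0,0.2,-1],[0,0,0,0,0,0.1,-1]]]}}

```text
time_s: 7.1
ee_pos: [464.3, -340.0, 174.1]
ee_rot: [180.0, -0.3, -30.0]
force: [0.3, -0.9, 0.3]
gripper_width: 91.3
gripper_force: 0.0
```

>>> {"name": "send_rows", "arguments": {"targets": [[[0,0,0.0426,0.064,0.208,0,-1],[0,0,0.0426,0.064,0.208,0,-1],[0,0,0.0426,0.064,0.208,0,-1],[0,0,0.0426,0.064,0.208,0,-1],[0,0,0.0426,0.064,0.208,0,-1],[0,0,0.0426,0.064,0.208,0,-1],[0,0,0.0426,0.064,0.208,0,-1],[0,0,0.0426,0.064,0.208,0,-1],[0,0,0.0426,0.064,0.208,0,-1],[0,0,0.0426,0.064,0.208,0,-1],[0,0,0.0426,0.064,0.208,0,-1],[0,0,0.0426,0.064,0.208,0,-1]]]}}

```text
time_s: 8.3
ee_pos: [616.9, 162.0, 170.4]
ee_rot: [180.0, 0.0, 16.2]
force: [0.7, -0.9, 0.2]
gripper_width: 91.3
gripper_force: 0.0
```

>>> {"name": "send_rows", "arguments": {"targets": [[[0,0,0,0,0,-0.1,-1],[0,0,0,0,0,-0.1,-1],[0,0,0,0,0,0,-1],[0,0,0,0,0,0,-1],[0,0,0,0,0,0,-1]]]}}

```text
time_s: 8.8
ee_pos: [617.4, 160.1, 131.8]
ee_rot: [180.0, -0.1, 16.0]
force: [-0.1, -0.2, 0.3]
gripper_width: 91.4
gripper_force: 0.0
```

```bash
python3 w.py w3 cup_square 78 617.5 159.7
```

```text
[617.4 160.1 131.8] [ 1.8e+02 -1.0e-01  1.6e+01] 91.41408161278697 8.8
cup rim rect [619.2 160.1] [58.5 58.2] 15 1378 circ ((619.33837890625, 160.14602661132812), 40.638362884521484)
saucer rect [626.1 160.2] [ 86.2 103.9] 14 2643 circ ((617.8883666992188, 158.43011474609375), 52.3859977722168)
```

View pics/w3.png

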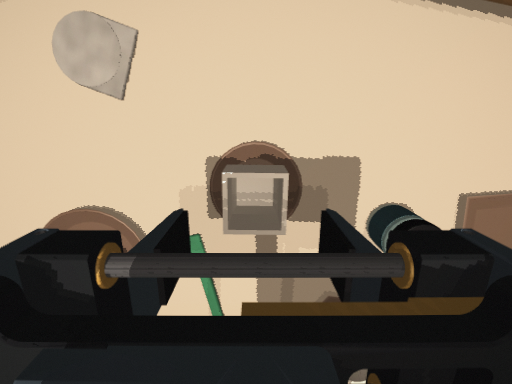

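The square cup sits square between the fingers at (255,200), at world (618.5,160). The small saucer is at about (617,158.5).

>>> {"name": "send_rows", "arguments": {"targets": [[[0,0,0,0.006,0,-0.14,-1],[0,0,0,0,0,-0.15,-1],[0,0,0,0,0,-0.11,-1],[0,0,0,0,0,-0.055,-1],[0,0,0,0,0,0,-1],[0,0,0,0,0,0,1],[0,0,0,0,0,0,1],[0,0,0,0,0,0,1],[0,0,0,0,0,0,1],[0,0,0,0,0,0,1],[0,0,0,0,0,0,1]]]}}

```text
time_s: 9.95
ee_pos: [618.2, 160.3, 40.2]
ee_rot: [180.0, -0.1, 16.0]
force: [-0.3, -0.8, 3.8]
gripper_width: 58.1
gripper_force: 19.9
```

>>> {"name": "send_rows", "arguments": {"targets": [[[0,0,0,0,0,0.1,1],[0,0,0,0,0,0.25,1],[0,0,0,0,0,0.25,1],[0,0,0,0.012,-0.1,0,1],[0,0,0,0.012,-0.15,0,1],[0,0,0,0.012,-0.22,0,1],[0,0,0,0.012,-0.24,0,1],[0,0,0,0.012,-0.24,0,1],[0,0,0,0.012,-0.24,0,1],[0,0,0,0.012,-0.2,0,1],[0,0,0,0.012,-0.125,0,1],[0,0,0,0.012,-0.06,0,1]]]}}

```text
time_s: 11.15
ee_pos: [638.8, -157.2, 158.6]
ee_rot: [-180.0, 0.1, 15.8]
force: [0.8, 0.8, -2.2]
gripper_width: 57.9
gripper_force: 19.9
```

>>> {"name": "send_rows", "arguments": {"targets": [[[0,0,0,0,0,-0.12,1],[0,0,0,0,0,-0.15,1],[0,0,0,0,0,-0.15,1],[0,0,0,0,0,-0.1,1],[0,0,0,0,0,-0.05,1],[0,0,0,0,0,-0.02,1],[0,0,0,0,0,0,1],[0,0,0,0,0,0,1],[0,0,0,0,0,0,1]]]}}

```text
time_s: 12.05
ee_pos: [640.3, -154.9, 42.9]
ee_rot: [179.9, -0.1, 16.0]
force: [0.3, 0.8, -1.1]
gripper_width: 58.4
gripper_force: 19.9
```

>>> {"name": "send_rows", "arguments": {"targets": [[[0,0,0,0,0,-0.005,1],[0,0,0,0,0,-0.005,1],[0,0,0,0,0,0,1]]]}}

```text
time_s: 12.35
ee_pos: [639.7, -154.9, 40.2]
ee_rot: [180.0, -0.0, 16.0]
force: [-0.6, 0.1, 0.3]
gripper_width: 57.8
gripper_force: 19.9
```

>>> {"name": "send_rows", "arguments": {"targets": [[[0,0,0,0,0,-0.004,1],[0,0,0,0,0,0,1],[0,0,0,0,0,0,-1],[0,0,0,0,0,0,-1],[0,0,0,0,0,0,-1],[0,0,0,0,0,0,-1],[0,0,0,0,0,0.1,-1],[0,0,0,0,0,0.2,-1],[0,0,0,0,0,0.2,-1],[0,0,0,0,0,0.1,-1]]]}}

```text
time_s: 13.35
ee_pos: [641.0, -155.2, 162.7]
ee_rot: [179.8, -0.3, 16.0]
force: [0.7, 1.2, 0.1]
gripper_width: 90.8
gripper_force: 0.0
```

>>> {"name": "send_rows", "arguments": {"targets": [[[0,0,0.0741,-0.077,0.06,0,-1],[0,0,0.0741,-0.077,0.06,0,-1],[0,0,0.0741,-0.077,0.06,0,-1],[0,0,0.0741,-0.077,0.06,0,-1],[0,0,0.0741,-0.077,0.06,0,-1],[0,0,0.0741,-0.077,0.06,0,-1],[0,0,0.0741,-0.077,0.06,0,-1],[0,0,0.0741,-0.077,0.06,0,-1],[0,0,0.0741,-0.077,0.06,0,-1],[0,0,0.0741,-0.077,0.06,0,-1],[0,0,0.0741,-0.077,0.06,0,-1],[0,0,0.0741,-0.077,0.06,0,-1]]]}}

```text
time_s: 14.55
ee_pos: [454.0, -10.3, 158.8]
ee_rot: [180.0, -0.0, 96.3]
force: [-0.2, 0.3, 0.7]
gripper_width: 91.1
gripper_force: 0.0
```

>>> {"name": "send_rows", "arguments": {"targets": [[[0,0,0,0,0,-0.1,-1],[0,0,0,0,0,-0.15,-1],[0,0,0,0,0,0,-1],[0,0,0,0,0,0,-1],[0,0,0,0,0,0,-1]]]}}

```text
time_s: 15.05
ee_pos: [455.8, -10.9, 109.9]
ee_rot: [179.9, 0.0, 96.0]
force: [0.6, -0.0, 0.2]
gripper_width: 91.0
gripper_force: 0.0
```

```bash
python3 w.py w4 cup_small 64 455 -10
```

```text
[455.8 -10.9 109.9] [179.9   0.   96. ] 91.02502030198346 15.05
cup rim rect [452.9 -10.9] [49.4 57.1] 39 921 circ ((455.5811462402344, -5.949378967285156), 32.62214660644531)
saucer rect [450.6 -11.2] [124.3 137.7] 8 5037 circ ((450.67333984375, -13.558914184570312), 71.2176742553711)
```

View pics/w4.png

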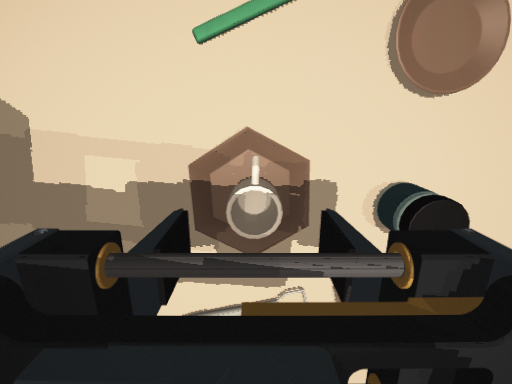

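The small cup is at (254,205) with its handle straight up. Removing the handle's bias puts its centre at about (456,-13), and the six-sided saucer at (450.7,-13).

>>> {"name": "send_rows", "arguments": {"targets": [[[0,0,0,0,-0.01,-0.12,-1],[0,0,0,0,0,-0.12,-1],[0,0,0,0,0,-0.08,-1],[0,0,0,0,0,-0.04,-1],[0,0,0,0,0,0,-1],[0,0,0,0,0,0,1],[0,0,0,0,0,0,1],[0,0,0,0,0,0,1],[0,0,0,0,0,0,1],[0,0,0,0,0,0,1],[0,0,0,0,0,0,1],[0,0,0,0,0,0,1]]], "grip_force": 15}}

```text
time_s: 16.3
ee_pos: [454.9, -12.8, 37.0]
ee_rot: [180.0, 0.0, 96.0]
force: [-0.4, -0.1, 2.1]
gripper_width: 49.9
gripper_force: 15.0
```

>>> {"name": "send_rows", "arguments": {"targets": [[[0,0,0,0,0,0.05,1],[0,0,0,0,0,0.15,1],[0,0,0,0,0,0.2,1],[0,0,0,0,0,0.2,1],[0,0,0,0.057,0.06,0,1],[0,0,0,0.105,0.111,0,1],[0,0,0,0.129,0.137,0,1],[0,0,0,0.129,0.137,0,1],[0,0,0,0.129,0.137,0,1],[0,0,0,0.129,0.137,0,1],[0,0,0,0.081,0.087,0,1],[0,0,0,0.049,0.052,0,1]]]}}

```text
time_s: 17.5
ee_pos: [617.0, 161.0, 155.2]
ee_rot: [-179.9, -0.0, 96.1]
force: [-1.2, 0.0, -1.0]
gripper_width: 50.1
gripper_force: 15.0
```

>>> {"name": "send_rows", "arguments": {"targets": [[[0,0,0,0,0,-0.12,1],[0,0,0,0,0,-0.15,1],[0,0,0,0,0,-0.15,1],[0,0,0,0,0,-0.1,1],[0,0,0,0,0,-0.05,1],[0,0,0,0,0,-0.02,1],[0,0,0,0,0,-0.005,1],[0,0,0,0,0,0,1],[0,0,0,0,0,0,1]]]}}

```text
time_s: 18.4
ee_pos: [617.0, 159.0, 39.0]
ee_rot: [179.9, -0.0, 96.0]
force: [-0.2, 0.2, -0.5]
gripper_width: 50.1
gripper_force: 15.0
```

>>> {"name": "send_rows", "arguments": {"targets": [[[0,0,0,0,0,-0.005,1],[0,0,0,0,0,-0.005,1],[0,0,0,0,0,0,1]]]}}

```text
time_s: 18.7
ee_pos: [616.8, 158.9, 37.0]
ee_rot: [179.9, -0.0, 96.0]
force: [-1.2, -0.2, 4.6]
gripper_width: 50.0
gripper_force: 15.0
```

>>> {"name": "send_rows", "arguments": {"targets": [[[0,0,0,0,0,0,-1],[0,0,0,0,0,0,-1],[0,0,0,0,0,0,-1],[0,0,0,0,0,0,-1],[0,0,0,0,0,0,-1],[0,0,0,0,0,0.1,-1],[0,0,0,0,0,0.2,-1],[0,0,0,0,0,0.2,-1],[0,0,0,0,0,0.1,-1]]]}}

```text
time_s: 19.6
ee_pos: [617.8, 159.2, 159.6]
ee_rot: [179.7, -0.0, 96.0]
force: [-0.7, -0.3, 0.6]
gripper_width: 91.0
gripper_force: 0.0
```

>>> {"name": "send_rows", "arguments": {"targets": [[[0,0,-0.0542,-0.09,0.105,0,-1],[0,0,-0.0542,-0.09,0.105,0,-1],[0,0,-0.0542,-0.09,0.105,0,-1],[0,0,-0.0542,-0.09,0.105,0,-1],[0,0,-0.0542,-0.09,0.105,0,-1],[0,0,-0.0542,-0.09,0.105,0,-1],[0,0,-0.0542,-0.09,0.105,0,-1],[0,0,-0.0542,-0.09,0.105,0,-1],[0,0,0,0,0,-0.1,-1],[0,0,0,0,0,-0.05,-1],[0,0,0,0,0,0,-1],[0,0,0,0,0,0,-1]]]}}

```text
time_s: 20.8
ee_pos: [472.7, 326.5, 125.8]
ee_rot: [180.0, 0.0, 57.0]
force: [-0.0, 0.4, 0.0]
gripper_width: 91.3
gripper_force: 0.0
```

```bash
python3 w.py w5 cup_hex 82 473.5 326.5
```

```text
[472.7 326.5 125.8] [180.   0.  57.] 91.31204894268163 20.8
cup rim rect [474.5 326.8] [69.1 59.7] 59 1367 circ ((474.6661071777344, 326.71044921875), 34.54948043823242)
saucer rect [473.3 325.4] [138.1 137.6] 45 4541 circ ((473.4105224609375, 325.3038330078125), 69.55402374267578)
```

View pics/w5.png

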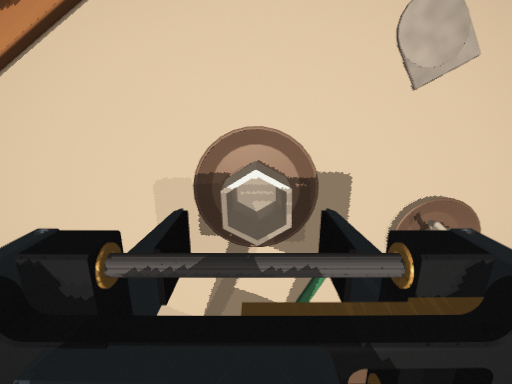

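The six-sided cup has its flats facing the pads at (256,205), centred at (474.3,326.7). The large saucer is at (473.2,325.2). Grasping.

>>> {"name": "send_rows", "arguments": {"targets": [[[0,0,0,0.008,0,-0.13,-1],[0,0,0,0,0,-0.14,-1],[0,0,0,0,0,-0.1,-1],[0,0,0,0,0,-0.055,-1],[0,0,0,0,0,0,-1],[0,0,0,0,0,0,1],[0,0,0,0,0,0,1],[0,0,0,0,0,0,1],[0,0,0,0,0,0,1],[0,0,0,0,0,0,1],[0,0,0,0,0,0,1]]], "grip_force": 20}}

```text
time_s: 21.95
ee_pos: [474.2, 327.0, 41.5]
ee_rot: [180.0, -0.1, 57.0]
force: [0.9, -1.1, 3.7]
gripper_width: 59.8
gripper_force: 19.9
```

>>> {"name": "send_rows", "arguments": {"targets": [[[0,0,0,0,0,0.1,1],[0,0,0,0,0,0.25,1],[0,0,0,0,0,0.25,1],[0,0,0,-0.013,-0.1,0,1],[0,0,0,-0.013,-0.18,0,1],[0,0,0,-0.013,-0.24,0,1],[0,0,0,-0.013,-0.24,0,1],[0,0,0,-0.013,-0.24,0,1],[0,0,0,-0.013,-0.24,0,1],[0,0,0,-0.013,-0.22,0,1],[0,0,0,-0.013,-0.15,0,1],[0,0,0,-0.013,-0.09,0,1]]]}}

```text
time_s: 23.15
ee_pos: [449.5, -15.3, 160.4]
ee_rot: [-180.0, 0.0, 56.9]
force: [0.0, 0.4, -2.8]
gripper_width: 60.3
gripper_force: 19.9
```

>>> {"name": "send_rows", "arguments": {"targets": [[[0,0,0,0,0,-0.12,1],[0,0,0,0,0,-0.15,1],[0,0,0,0,0,-0.15,1],[0,0,0,0,0,-0.1,1],[0,0,0,0,0,-0.05,1],[0,0,0,0,0,-0.02,1],[0,0,0,0,0,-0.005,1],[0,0,0,0,0,0,1],[0,0,0,0,0,0,1]]]}}

```text
time_s: 24.05
ee_pos: [451.2, -13.1, 42.6]
ee_rot: [179.9, -0.1, 57.0]
force: [0.4, 0.9, -1.2]
gripper_width: 60.2
gripper_force: 19.9
```

>>> {"name": "send_rows", "arguments": {"targets": [[[0,0,0,0,0,-0.004,1],[0,0,0,0,0,-0.004,1],[0,0,0,0,0,0,1]]]}}

```text
time_s: 24.35
ee_pos: [451.0, -13.2, 41.4]
ee_rot: [179.9, -0.1, 57.0]
force: [-1.6, -0.6, 7.2]
gripper_width: 59.9
gripper_force: 19.9
```

>>> {"name": "send_rows", "arguments": {"targets": [[[0,0,0,0,0,0,-1],[0,0,0,0,0,0,-1],[0,0,0,0,0,0,-1],[0,0,0,0,0,0,-1],[0,0,0,0,0,0,-1],[0,0,0,0,0,0.1,-1],[0,0,0,0,0,0.2,-1],[0,0,0,0,0,0.25,-1],[0,0,0,0,0,0.1,-1]]]}}

```text
time_s: 25.25
ee_pos: [452.6, -13.3, 174.3]
ee_rot: [179.6, -0.2, 57.0]
force: [1.2, 0.2, -0.9]
gripper_width: 91.2
gripper_force: 0.0
```

>>> {"name": "send_rows", "arguments": {"targets": [[[0,0,-0.0806,0.005,-0.136,0,-1],[0,0,-0.0806,0.005,-0.136,0,-1],[0,0,-0.0806,0.005,-0.136,0,-1],[0,0,-0.0806,0.005,-0.136,0,-1],[0,0,-0.0806,0.005,-0.136,0,-1],[0,0,-0.0806,0.005,-0.136,0,-1],[0,0,-0.0806,0.005,-0.136,0,-1],[0,0,-0.0806,0.005,-0.136,0,-1],[0,0,-0.0806,0.005,-0.136,0,-1],[0,0,-0.0806,0.005,-0.136,0,-1],[0,0,-0.0806,0.005,-0.136,0,-1],[0,0,-0.0806,0.005,-0.136,0,-1]]]}}

```text
time_s: 26.45
ee_pos: [462.2, -340.6, 169.9]
ee_rot: [-180.0, 0.0, -30.4]
force: [-0.4, -0.7, -1.2]
gripper_width: 91.2
gripper_force: 0.0
```

>>> {"name": "send_rows", "arguments": {"targets": [[[0,0,0,0,0,-0.1,-1],[0,0,0,0,0,-0.05,-1],[0,0,0,0,0,0,-1],[0,0,0,0,0,0,-1],[0,0,0,0,0,0,-1]]]}}

```text
time_s: 26.95
ee_pos: [462.9, -339.4, 141.0]
ee_rot: [180.0, -0.1, -30.0]
force: [0.4, -1.1, -0.0]
gripper_width: 91.2
gripper_force: 0.0
```

```bash
python3 w.py w6 cup_large 96 463.7 -339.3
```

```text
[ 462.9 -339.4  141. ] [ 1.8e+02 -1.0e-01 -3.0e+01] 91.17545446462886 26.95
cup rim rect [ 462.6 -339.8] [66.9 67.2] 85 1279 circ ((462.3294372558594, -339.6935119628906), 34.01454162597656)
saucer rect [ 467.5 -343.5] [137.9 128. ] 59 5964 circ ((463.40191650390625, -340.5596618652344), 69.65080261230469)
```

>>> {"name": "send_rows", "arguments": {"targets": [[[0,0,0,0,0,-0.13,-1],[0,0,0,0,0,-0.14,-1],[0,0,0,0,0,-0.11,-1],[0,0,0,0,0,-0.06,-1],[0,0,0,0,0,0,-1],[0,0,0,0,0,0,1],[0,0,0,0,0,0,1],[0,0,0,0,0,0,1],[0,0,0,0,0,0,1],[0,0,0,0,0,0,1],[0,0,0,0,0,0,1]]]}}

```text
time_s: 28.1
ee_pos: [463.1, -339.9, 53.3]
ee_rot: [180.0, -0.1, -30.1]
force: [0.9, 1.3, 6.0]
gripper_width: 68.0
gripper_force: 20.0
```

>>> {"name": "send_rows", "arguments": {"targets": [[[0,0,0,0,0,0.05,1],[0,0,0,0,0,0.15,1],[0,0,0,0,0,0.22,1],[0,0,0,0,0,0.23,1],[0,0,0,0,0.1,0,1],[0,0,0,0,0.17,0,1],[0,0,0.04,0.003,0.21,0,1],[0,0,0.04,0.003,0.21,0,1],[0,0,0.04,0.003,0.21,0,1],[0,0,0.04,0.003,0.21,0,1],[0,0,0.04,0.003,0.21,0,1],[0,0,0.04,0.003,0.21,0,1]]]}}

```text
time_s: 29.3
ee_pos: [464.5, -31.6, 181.3]
ee_rot: [180.0, 0.1, -8.3]
force: [-0.3, 0.6, -2.9]
gripper_width: 68.5
gripper_force: 20.0
```

>>> {"name": "send_rows", "arguments": {"targets": [[[0,0,0.04,0.003,0.21,0,1],[0,0,0.04,0.003,0.21,0,1],[0,0,0.04,0.003,0.21,0,1],[0,0,0.04,0.003,0.21,0,1],[0,0,0.04,0.003,0.21,0,1],[0,0,0.04,0.003,0.21,0,1],[0,0,0.04,0.003,0.21,0,1],[0,0,0,0,0.17,0,1],[0,0,0,0,0.1,0,1],[0,0,0,0,0.05,0,1],[0,0,0,0,0,0,1],[0,0,0,0,0,0,1]]]}}

```text
time_s: 30.5
ee_pos: [469.7, 323.3, 181.6]
ee_rot: [179.9, 0.1, 16.7]
force: [0.1, 0.1, -3.0]
gripper_width: 67.8
gripper_force: 20.0
```

>>> {"name": "send_rows", "arguments": {"targets": [[[0,0,0,0.018,0.009,-0.12,1],[0,0,0,0,0,-0.16,1],[0,0,0,0,0,-0.16,1],[0,0,0,0,0,-0.13,1],[0,0,0,0,0,-0.07,1],[0,0,0,0,0,-0.03,1],[0,0,0,0,0,-0.015,1],[0,0,0,0,0,0,1],[0,0,0,0,0,0,1]]]}}

```text
time_s: 31.4
ee_pos: [474.5, 326.4, 46.2]
ee_rot: [-180.0, -0.1, 16.7]
force: [1.2, 0.2, -2.8]
gripper_width: 68.1
gripper_force: 20.0
```

>>> {"name": "send_rows", "arguments": {"targets": [[[0,0,0,0,0,-0.005,1],[0,0,0,0,0,0,1]]]}}

```text
time_s: 31.6
ee_pos: [474.1, 326.4, 44.7]
ee_rot: [-180.0, -0.1, 16.8]
force: [-0.0, -0.3, -2.5]
gripper_width: 68.0
gripper_force: 20.0
```

>>> {"name": "send_rows", "arguments": {"targets": [[[0,0,0,-0.004,-0.005,-0.005,1],[0,0,0,0,0,-0.005,1],[0,0,0,0,0,0,1]]]}}

```text
time_s: 31.9
ee_pos: [473.1, 325.3, 43.3]
ee_rot: [-180.0, -0.0, 16.8]
force: [-1.3, -1.1, 5.3]
gripper_width: 68.3
gripper_force: 20.0
```

>>> {"name": "send_rows", "arguments": {"targets": [[[0,0,0,0,0,0,-1],[0,0,0,0,0,0,-1],[0,0,0,0,0,0,-1],[0,0,0,0,0,0,-1],[0,0,0,0,0,0,-1],[0,0,0,0,0,0.1,-1],[0,0,0,0,0,0.2,-1],[0,0,0,0,0,0.25,-1],[0,0,0,0,0,0.25,-1],[0,0,0,0,0,0.1,-1]]]}}

```text
time_s: 32.9
ee_pos: [474.9, 326.4, 227.7]
ee_rot: [-179.9, -0.5, 16.8]
force: [0.0, -0.1, 0.7]
gripper_width: 91.2
gripper_force: 0.0
```

>>> {"name": "send_rows", "arguments": {"targets": [[[0,0,0,-0.17,0.0,0,-1],[0,0,0,-0.2,0,0,-1],[0,0,0,-0.2,0,0,-1],[0,0,0,-0.2,0,0,-1],[0,0,0,-0.2,0,0,-1],[0,0,0,-0.2,0,0,-1],[0,0,0,0,0,0,-1],[0,0,0,0,0,0,-1]]]}}

```text
time_s: 33.7
ee_pos: [238.8, 325.4, 222.5]
ee_rot: [-180.0, -0.1, 16.9]
force: [-0.5, 0.1, -0.1]
gripper_width: 91.3
gripper_force: 0.0
```

Run:
```python
from h import *
im,d=optics.grab_frame("top"); save("topf","",im)
P=toworld("top",np.argwhere(d>0)[:,::-1],d[d>0])
for n,(x,y,h,rs) in {"large":(473,325,80,75),"small":(617,158.5,58,57),"square":(640,-155,72,90),"hex":(451,-13,76,76)}.items():
    r=np.hypot(P[:,0]-x,P[:,1]-y)
    for a,b,q in [(h-1,h+14,46),(8,20,rs)]:
        Q=P[(r<q)&(P[:,2]>a)&(P[:,2]<b)][:,:2].astype(np.float32)
        rc=cv2.minAreaRect(Q); c=cv2.minEnclosingCircle(Q); print(n,np.round(rc[0],1),np.round(rc[1],1),round(rc[2]),"circ",np.round(c[0],1),round(c[1],1))
print(env.state()["ee_pos"],env.state()["time_s"])
```

```text
large [471.6 324. ] [67.1 67. ] 63 circ [477.8 325.7] 41.0
large [473.1 324.5] [135.2 137.1] 85 circ [472.4 325. ] 70.2
small [612.4 159.7] [49.4 55.8] 41 circ [614.2 164.4] 32.6
small [616.8 158.3] [ 99.9 103. ] 84 circ [616.6 158.6] 52.8
square [ 640.2 -153.7] [59.4 58.8] 15 circ [ 639.8 -153.8] 40.0
square [ 639.3 -154. ] [121.  121.8] 20 circ [ 639.2 -153.6] 84.2
hex [450.1 -12. ] [58.3 65.9] 28 circ [450.6 -12.5] 33.6
hex [450.8 -13.2] [138.8 122.7] 38 circ [451.3 -13.1] 69.9
[239.56035167 325.57958288 222.45584588] 33.75
```

View pics/topf.png

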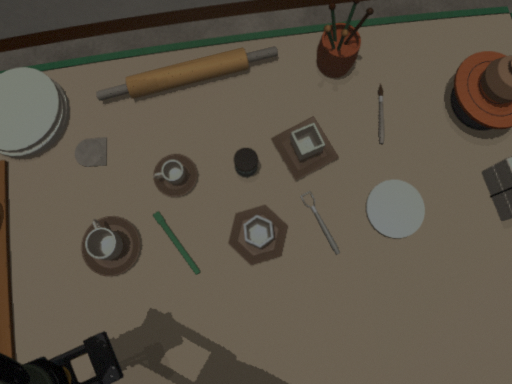

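The final view shows every cup upright on its own saucer: small (173,172), square (307,141), six-sided (258,233) and large (103,244). All are within about 3 mm of centre, the jar is at (246,162) as before, and the arm is clear.

```bash
python3 -c "
from workcell import env
print(env.job_done())"
```

```text
the job is handed in; nothing more can be done
None
```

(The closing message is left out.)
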